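# Square a stack of sample plates and hold it against a sprung gauge plunger

## Robot

A 6-joint arm with a two-finger parallel gripper is mounted at the origin on the work surface. World frame = base frame: x ahead of the robot, y to its left, z up, the work surface at z = 0. Lengths are in m, angles in rad, forces in N, time in s.
With the tool pointing down it reaches from about 0.3 to 0.775 m from the base axis. Payload 14.6 kg.
Tool frame: the origin (TCP) lies on the centre line of the jaws, within the pads' length; the fingertips stand 19 mm ahead of it and the grasp point (between the pads) is the TCP; y points along the fingers, x is the direction in which the jaws open and shut, and the axes are right-handed (so a half turn about y gives the same grasp; the last joint's range is limited). The gripper opens to 94 mm and grips with 3 to 60 N. Pads are 16 mm wide; open, the fingers measure 119 mm over their backs; the gripper's body (75 mm by 177 mm) begins 78 mm behind the grasp point.
Start: joints at [1.268, 0.3, 1.521, -0, 1.321, -0.067], TCP at [0.128, 0.535, 0.224] pointing down, gripper open.
Joint ranges: [-3.03, 3.03], [-0.79, 2.21], [0.23, 2.52], [-1.04, 4.18], [0, 3.07], [-2.55, 2.55]. Speed limits (rad/s): [2.22, 2.22, 2.57, 3.14, 3.14, 3.14].

## Interface

Orientations are given as [roll, pitch, yaw] about the fixed x, y, z axes, in that order (R = Rz(yaw) Ry(pitch) Rx(roll)).
In Python, from station import ctrl, optics gives the robot as it stands.
- The arm moves only by the tool jog_arm, never from a script. Its argument "targets" is a list of rows, each a list of 3 entries, a list of its own where there are three numbers: the finger opening in cm, from 0 to 9.4, then the shift along the tool's x, y, z in cm, then the turn about the tool's y in rad. A call has 1 to 10 rows; each row is the pose to reach, as a shift and turn from the pose commanded when the call began, along the tool's axes at that moment; what a row does not reach only later rows make up. A row lasts 1/10 s, in which the tool goes at most 50 mm and 8.59 degrees, less where a joint would pass 70% of its speed; a pose out of reach is approached as far as the arm can. A call with a gripper value outside its range is refused whole. The fingers move at their own pace and stop on an object; "grip_force" is the grip in N (left out, the last holds). Time passes only in rows, so rows that repeat a pose let the fingers close. It gives the time, the measured TCP pose, the force and the opening at its end, in the units of the state.
- ctrl.get_obs(): the state, without advancing time (a new reading comes with each control period).
- optics.camera(name): name is "scene" or "top" or "wrist"; returns a dict with "img" (384x512x3 uint8, red, green, blue), "range_z" (384x512 float32, m along the optical axis (not along the pixel's ray), 0 where there is no reading), "camera_matrix" (3x3 intrinsics, pixels), "world_to_cam" (4x4, takes a point from world to camera coordinates); the wrist camera has in their place "mount" (4x4, takes a point from camera to tool coordinates, whose origin is the TCP and whose axes are the tool frame's). Camera axes: x right, y up, looking along -z (the intrinsics and any distortion apply to the point x, -y, -z); pixel columns grow to the right and rows downward; lengths in m; the calibration is good to about 2 mm. A picture is of the moment at which its call begins: read the wrist's pose just before it.
- ctrl.hand_in(): hands the job in, once; it reports no verdict.
The state is a dict: "time_s": time; "qpos": joint angles; "joint_vel": joint speeds; "tau": joint torques, N m; "ee_pos": TCP position; "eef_rot": TCP orientation; "force": force on the tool from outside, world axes, zero at the start; "moment": the same for the moment, N m; "grip_width": finger opening in m.
Only numpy, scipy, OpenCV 4.12 (cv2) and the standard library are available. Lean on these libraries where they do the work, as an engineer would, in place of code of your own. Each camera call takes 0.05 s, during which the arm holds its last target. There are 200 camera calls.

## Task

Four thin aluminium sample plates lie in an untidy stack in the measuring nest. First tap the stack sideways against the nest's fence until all four long edges are flush, then push it along the fence against the sprung plunger until every plate sits against the two stop posts. Do it firmly but without ramming, leave the other things on the bench alone, and finish while still pressing the stack there: the spring throws it back if you let go.

Things in the scene. Friction and masses are not known exactly. Their poses are not given: they have to be found in the camera images.
- nest: Fixed measuring nest. Origin on the bench (z 0) under the centre of the stack's home place; +x is the pushing direction (to the plunger), +y the open side, z up. Grey floor, top 12 mm above the bench, from x = -110 to +120, y = -45 to +65 mm; the -x end and +y side are open. A plate fully home has its centre at x = 0, y = 0 here and lies parallel to the nest.
- fence (a point): Middle of the upper inner edge of the nest's white fence, a fixed wall along the nest's x: inner face at y = -30 mm of the nest, 12 mm thick, from x = -110 to +45 mm, top at z = 40 mm. This point is at x = -32, y = -30, z = 40 mm of the nest.
- housing (a point): Centre of the top of the fixed white plunger housing, at x = 88, y = 0, z = 48 mm of the nest; 46 (x) by 40 mm (y).
- stop: The two fixed steel stop posts of the nest, one each side of the plunger, centred at y = -22 and +22 mm of the nest, 12 mm wide; their faces (the hard stop) lie at x = +40 mm of the nest, from floor to z = 40 mm. The origin coincides with the nest's origin.
- plunger (a joint): Travel in m of the sprung plunger along the nest's +x: 0 = fully out (at rest), 0.015 = its face is level with the stop posts, its own limit is 0.022. The spring pushes back with 3 N at 0 and 6 N at 0.015 (200 N/m), and throws the stack back when it is let go.
- plunger_face (a point): Centre of the plunger's flat steel face (24 mm wide, z = 13 to 36 mm), at x = +25 mm, y = 0 of the nest when fully out.
- plate1: Plate 1 of four alike, lowest: smooth slippery aluminium, 80 (x) by 60 (y) by 6 mm, about 80 g. Origin at the centre of its underside, 12 mm above the bench. Starts 25 to 45 mm short of home in the nest's x, 8 to 24 mm towards its open side, turned up to 5 degrees, each plate differently. Stack top: 36 mm above the bench.
- plate2: Plate 2 of four alike, second from below: smooth slippery aluminium, 80 (x) by 60 (y) by 6 mm, about 80 g. Origin at the centre of its underside, 18 mm above the bench. Starts 25 to 45 mm short of home in the nest's x, 8 to 24 mm towards its open side, turned up to 5 degrees, each plate differently. Stack top: 36 mm above the bench.
- plate3: Plate 3 of four alike, third from below: smooth slippery aluminium, 80 (x) by 60 (y) by 6 mm, about 80 g. Origin at the centre of its underside, 24 mm above the bench. Starts 25 to 45 mm short of home in the nest's x, 8 to 24 mm towards its open side, turned up to 5 degrees, each plate differently. Stack top: 36 mm above the bench.
- plate4: Plate 4 of four alike, top: smooth slippery aluminium, 80 (x) by 60 (y) by 6 mm, about 80 g. Origin at the centre of its underside, 30 mm above the bench. Starts 25 to 45 mm short of home in the nest's x, 8 to 24 mm towards its open side, turned up to 5 degrees, each plate differently. Stack top: 36 mm above the bench.
- jar: Bystander: amber glass jar with a white cap, 44 mm wide, about 55 mm tall, loose, 15 to 20 cm from the nest axis on the fence side. Origin at the centre of its underside.
- dish: Bystander: white ceramic weighing bowl, 80 mm wide, 22 mm tall, loose, 18 to 22 cm from the nest axis on the open side. Origin at the centre of its underside.
- weight: Bystander: steel balance weight with a neck, 34 mm wide, 46 mm tall, loose, 9 to 12 cm from the nest axis on the fence side. Origin at the centre of its underside.

How it is judged:
On the way, in this order (a step that is already met when the one before it is completed fails the run):
1. all four plates lie flush along the fence while the plunger is still out (y of plate1 in the frame of nest between -0.003 and 0.003 m and angle between the x axis of each of plate1, plate2, plate3, plate4 and the x axis of nest, either way round below 0.05 rad and y of plate2 in the frame of nest between -0.003 and 0.003 m and y of plate3 in the frame of nest between -0.003 and 0.003 m and y of plate4 in the frame of nest between -0.003 and 0.003 m and value of joint plunger below 0.003 m), for 0.1 s.
2. the stack is pressed home against the stop posts, the plunger pushed in (y of plate1 in the frame of nest between -0.003 and 0.003 m and angle between the x axis of each of plate1, plate2, plate3, plate4 and the x axis of nest, either way round below 0.05 rad and y of plate2 in the frame of nest between -0.003 and 0.003 m and y of plate3 in the frame of nest between -0.003 and 0.003 m and y of plate4 in the frame of nest between -0.003 and 0.003 m and x of plate1 in the frame of nest between -0.0025 and 0.0025 m and x of plate2 in the frame of nest between -0.0025 and 0.0025 m and x of plate3 in the frame of nest between -0.0025 and 0.0025 m and x of plate4 in the frame of nest between -0.0025 and 0.0025 m and value of joint plunger above 0.0125 m and contact force between stop and anything else above 1.5 N and (contact force between the fingers and plate1 above 1 N or contact force between the fingers and plate2 above 1 N or contact force between the fingers and plate3 above 1 N or contact force between the fingers and plate4 above 1 N)), for 0.2 s.
At the end, for the whole second after the job is handed in: Still held: fingers press a plate (over 1 N), stop posts carry over 1.5 N, plunger in over 12.5 mm; each plate at rest, in its layer (2.5 mm), within 2.5 mm of home along the push, 3 mm across it and 0.05 rad of the fence (all of step 2 and z of plate1 in the frame of nest between 0.0095 and 0.0145 m and z of plate2 in the frame of nest between 0.0155 and 0.0205 m and z of plate3 in the frame of nest between 0.0215 and 0.0265 m and z of plate4 in the frame of nest between 0.0275 and 0.0325 m and linear speed of each of plate1, plate2, plate3, plate4 below 0.02 m/s); the arm keeps its last pose, push and grip.
It fails at once if the jar, the dish or the weight is moved by more than 20 mm or tipped (distance of any of jar, dish, weight from where it was at the start of the episode above 0.02 m or angle between any of jar, dish, weight's own z axis and vertical above 0.4 rad).
It fails at once if the stack is rammed: over 60 N on the stop posts or from the fingers on one plate (contact force between stop and anything else above 60 N or contact force between the fingers and plate1 above 60 N or contact force between the fingers and plate2 above 60 N or contact force between the fingers and plate3 above 60 N or contact force between the fingers and plate4 above 60 N).
It also fails if it takes over 64 s, if anything falls off the work surface, if the arm or the gripper's body presses on something with over 40 N, if the wrist force passes 120 N, or if a joint passes its speed limit or range.

## Working session

There is one attempt and no reset: what is moved stays moved. The work goes in short steps, Python scripts to look and compute and a tool call to move; the robot and the scene stay as the last step left them, time stands still between calls to the robot, and variables do not carry over. Pictures are saved under pics/ and viewed, about 8 in all and at most 12, crops included, and the job is handed in when it is done.

Besides the shell and the picture viewer there is one more tool, called after "Request:" as name(argument=value, ...) on one line, values as JSON. jog_arm: Moves the arm, as the interface text tells. Its arguments: {"type":"object","properties":{"targets":{"type":"array","items":{"type":"array"}},"grip_force":{"type":"number"}},"required":["targets"]}

```bash
mkdir -p pics; cat > h.py <<'E'
import numpy as np, cv2
from station import ctrl, optics
from scipy.spatial.transform import Rotation as R
def cloud(c):
    K=c["camera_matrix"];z=c["range_z"];v,u=np.mgrid[:384,:512]
    P=np.stack([(u-K[0,2])/K[0,0]*z,-(v-K[1,2])/K[1,1]*z,-z],-1)
    M=np.linalg.inv(c["world_to_cam"]);return P@M[:3,:3].T+M[:3,3]
E
python3 - <<'E'
from h import *
o=ctrl.get_obs();print(o)
for n in("top","scene"):
    c=optics.camera(n);np.savez(n+".npz",**c);print(n,{k:(v if k in("camera_matrix","world_to_cam") else getattr(v,'shape',v)) for k,v in c.items()})
    cv2.imwrite(f"pics/{n}.png",cv2.cvtColor(c["img"],4))
E
```

```text
{'time_s': 0.0, 'qpos': array([ 1.26838147e+00,  3.00459210e-01,  1.52157686e+00,  2.23971632e-05,
        1.32069312e+00, -6.66060975e-02]), 'joint_vel': array([-1.42807689e-03, -2.92383742e-04,  9.80586800e-05,  1.86263612e-04,
       -2.15349682e-04, -4.28971859e-04]), 'tau': array([-1.30446566e-03, -5.31778944e+01, -3.52747750e+01,  7.07415026e-02,
        2.43245781e-02, -9.58158012e-05]), 'ee_pos': array([0.12842611, 0.53455178, 0.22389462]), 'eef_rot': array([-1.57069904e+00,  1.13257844e-03,  1.33498207e+00]), 'force': array([-0.04257521,  0.65479985,  0.0274653 ]), 'moment': array([ 0.00666783,  0.02800015, -0.00906466]), 'grip_width': 0.09406324360658509}
top {'img': (384, 512, 3), 'range_z': (384, 512), 'camera_matrix': array([[384.50588533,   0.        , 251.77707614],
       [  0.        , 384.50588533, 189.70895406],
       [  0.        ,   0.        ,   1.        ]]), 'world_to_cam': array([[ 0.02689356, -0.99876855,  0.04169074,  0.03105725],
       [ 0.98785945,  0.03293704,  0.15181849, -0.63830428],
       [-0.1530047 ,  0.03710165,  0.98752875, -0.6855089 ],
       [ 0.        ,  0.        ,  0.        ,  1.        ]])}
scene {'img': (384, 512, 3), 'range_z': (384, 512), 'camera_matrix': array([[440.42536251,   0.        , 255.53801386],
       [  0.        , 440.42536251, 187.86840588],
       [  0.        ,   0.        ,   1.        ]]), 'world_to_cam': array([[-0.80701253,  0.59039203,  0.01296231,  0.45335448],
       [-0.41622073, -0.5842331 ,  0.69672949,  0.25134632],
       [ 0.41891655,  0.55687425,  0.71721684, -1.2818199 ],
       [ 0.        ,  0.        ,  0.        ,  1.        ]])}
```

View pics/top.png

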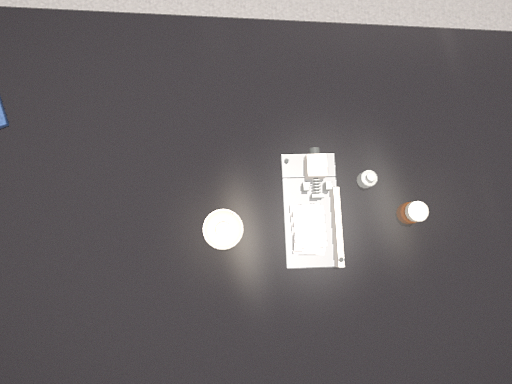

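View pics/scene.png

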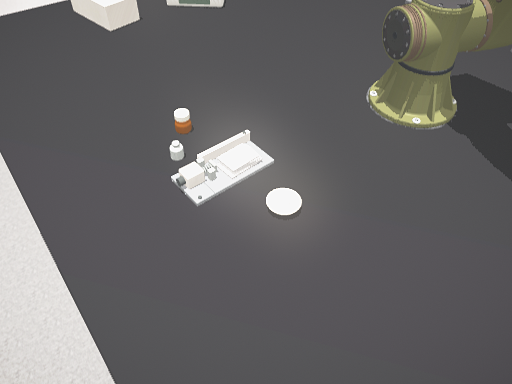

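The top view shows the nest with +x up the image: housing at about (317,165), fence along (337,190) to (341,265), stack at about (310,230). The dish is at (223,229), the weight at (369,180) and the jar at (415,212).

```bash
python3 - <<'E'
from h import *
c=dict(np.load("top.npz"));P=cloud(c)
for u,v in[(317,165),(338,200),(340,255),(310,230),(290,260),(369,179),(415,212),(223,229),(306,185),(329,185)]:print(u,v,P[v,u].round(4))
z=P[...,2];m=np.zeros(z.shape,bool);m[145:272,275:352]=1
for lo,hi in[(.037,.043),(.045,.052),(.008,.015),(.032,.0365)]:
    k=m&(z>lo)&(z<hi);print(lo,k.sum())
k=m&(z>.005);r=cv2.minAreaRect(P[k][:,:2].astype(np.float32)*1000);print(r)
k=m&(z>.037)&(z<.044);vv,uu=np.where(k&(np.mgrid[:384,:512][1]>331))
Q=P[vv,uu][:,:2];print(cv2.minAreaRect((Q*1000).astype(np.float32)))
im=c["img"][145:275,275:385].astype(float);im=np.clip((im-100)*1.65,0,255).astype(np.uint8)
a=cv2.resize(im,None,fx=4.6,fy=4.6,interpolation=2)
cv2.imwrite("pics/tc.png",cv2.cvtColor(a,4))
c=optics.camera("wrist");print(c["mount"],c["camera_matrix"])
E
```

```text
317 165 [ 0.6899 -0.0752  0.0477]
338 200 [ 0.624  -0.1184  0.0382]
340 255 [ 0.5186 -0.1209  0.0401]
310 230 [ 0.5644 -0.0643  0.0356]
290 260 [ 0.5061 -0.0295  0.0131]
369 179 [ 0.6662 -0.1778  0.0453]
415 212 [ 0.6034 -0.2621  0.0549]
223 229 [0.5631 0.1037 0.0039]
306 185 [ 0.651  -0.0552  0.0404]
329 185 [ 0.6524 -0.1     0.0414]
0.037 936
0.045 450
0.008 3080
0.032 1038
((608.2833251953125, -21.028053283691406), (235.6876220703125, 204.53916931152344), 2.6588985919952393)
((574.5149536132812, -117.60935974121094), (153.60531616210938, 12.991680145263672), 3.6056830883026123)
[[ 9.99999913e-01  4.17109754e-04 -1.74249170e-06 -6.46567164e-05]
 [-1.04085912e-04  2.45491102e-01 -9.69398838e-01 -1.60375022e-01]
 [-4.03917944e-04  9.69398754e-01  2.45491125e-01  7.13193266e-02]
 [ 0.00000000e+00  0.00000000e+00  0.00000000e+00  1.00000000e+00]] [[335.32518139   0.         250.57404231]
 [  0.         335.32518139 187.29232673]
 [  0.           0.           1.        ]]
```

View pics/tc.png

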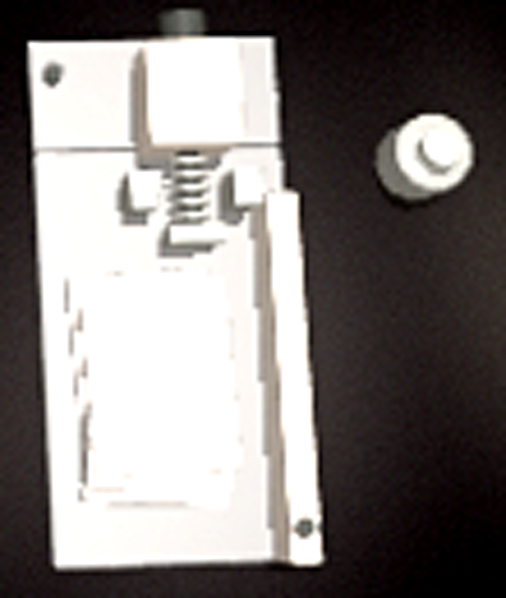

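The crop shows the fence on the right (top edge running from (270,195) to (305,560)), the plunger at about (190,240), the posts at (140,190) and (240,190), and the plate stack at about (155,385), standing clear of the fence.

```bash
cat >> h.py <<'E'
def nestfit(P, guess):
    """fit nest x,y,yaw to fence top (z~40) and housing top (z~48) by centroids/rectangles, given rough guess"""
    from scipy.optimize import least_squares
    x=np.array(guess,float)
    Q=P.reshape(-1,3);Q=Q[np.isfinite(Q).all(1)&(Q[:,2]>.034)&(Q[:,2]<.054)]
    def loc(x,Q): c,s=np.cos(x[2]),np.sin(x[2]);d=Q[:,:2]-x[:2];return np.c_[d[:,0]*c+d[:,1]*s,-d[:,0]*s+d[:,1]*c]
    def sel(x):
        L=loc(x,Q);z=Q[:,2]
        f=(abs(L[:,0]+32.5e-3)<.09)&(abs(L[:,1]+.036)<.012)&(z<.0435)&(z>.037)&(L[:,0]<.05)
        h=(abs(L[:,0]-.088)<.032)&(abs(L[:,1])<.03)&(z>.0445)
        return f,h
    for _ in range(8):
        f,h=sel(x)
        rf=cv2.minAreaRect((Q[f][:,:2]*1e3).astype(np.float32));rh=cv2.minAreaRect((Q[h][:,:2]*1e3).astype(np.float32))
        F=np.array(rf[0])/1e3;H=np.array(rh[0])/1e3
        vx,vy=cv2.fitLine((Q[f][:,:2]*1e3).astype(np.float32),cv2.DIST_HUBER,0,.01,.01)[:2].ravel()
        ya=np.arctan(vy/vx)
        d=H-F;yb=np.arctan2(d[1],d[0])-np.arctan2(.036,.1205)
        c,s=np.cos(ya),np.sin(ya);Rm=np.array([[c,-s],[s,c]])
        oF=F-Rm@[-.0325,-.036];oH=H-Rm@[.088,0];x=np.r_[(oF+oH)/2,ya]
    return x,dict(yaw_f=ya,yaw_fh=yb,oF=oF.round(4),oH=oH.round(4),rf=rf,rh=rh,zf=np.median(Q[f][:,2]),zh=np.median(Q[h][:,2]))
def go(pos,yaw,o=None):
    o=o or ctrl.get_obs();M=R.from_euler('xyz',o["eef_rot"])
    t=R.from_euler('xyz',[-np.pi/2,0,yaw])
    return "shift cm",(M.inv().apply(np.array(pos)-o["ee_pos"])*100).round(2),"turn",((M.inv()*t).as_rotvec()).round(4)
def nw(n,x,y): c,s=np.cos(n[2]),np.sin(n[2]);return np.array([n[0]+c*x-s*y,n[1]+s*x+c*y])
E
python3 - <<'E'
from h import *
for n in("top","scene"):
    P=cloud(dict(np.load(n+".npz")));x,d=nestfit(P,[.604,-.08,.063]);print(n,x.round(4),d)
n=[.604,-.08,.063]
p=nw(n,-.035,.09);print(p,go([*p,.224],n[2]))
E
```

```text
top [ 0.6056 -0.079   0.0708] {'yaw_f': np.float32(0.07083368), 'yaw_fh': np.float64(0.05906842749455732), 'oF': array([ 0.6075, -0.0775]), 'oH': array([ 0.6037, -0.0804]), 'rf': ((577.584228515625, -115.6982421875), (160.356201171875, 17.837806701660156), 5.261146545410156), 'rh': ((691.5283813476562, -74.18505859375), (46.338600158691406, 39.695438385009766), 3.755725622177124), 'zf': np.float64(0.03998912279208011), 'zh': np.float64(0.0476705519954701)}
scene [ 0.6031 -0.0806  0.0597] {'yaw_f': np.float32(0.05970312), 'yaw_fh': np.float64(0.07444709389297183), 'oF': array([ 0.6038, -0.0814]), 'oH': array([ 0.6025, -0.0799]), 'rf': ((573.4739379882812, -119.25568389892578), (158.65170288085938, 19.178653717041016), 5.105464935302734), 'rh': ((690.339111328125, -74.63086700439453), (45.36539840698242, 39.985740661621094), 2.202756643295288), 'zf': np.float64(0.04027298017650005), 'zh': np.float64(0.04863186593254054)}
[0.56340318 0.00761791] ('shift cm', array([-4.108e+01,  3.000e-02, -5.461e+01]), 'turn', array([ 5.000e-04,  1.272e+00, -8.000e-04]))
```

Request:
jog_arm(targets=[[4, [-2.7, 0, -3.6], 0.127], [4, [-5.4, 0, -7.2], 0.254], [4, [-8.1, 0, -10.8], 0.381], [4, [-10.8, 0, -14.4], 0.508], [4, [-13.5, 0, -18], 0.635], [4, [-16.2, 0, -21.6], 0.762], [4, [-18.9, 0, -25.2], 0.889], [4, [-21.6, 0, -28.8], 1.016], [4, [-24.3, 0, -32.4], 1.143], [4, [-27, 0, -36], 1.27]])

```text
time_s: 1.15
ee_pos: [0.4163, 0.1865, 0.2245]
eef_rot: [-1.571, -0.0, 0.06]
force: [0.8, 0.9, 0.2]
grip_width: 0.0398
```

```bash
python3 - <<'E'
from h import *
n=[.604,-.08,.063]
p=nw(n,-.035,.09);print(ctrl.get_obs()["ee_pos"],go([*p,.2],n[2]))
E
```

```text
[0.41627132 0.18646169 0.22449717] ('shift cm', array([ 13.62,   2.45, -18.73]), 'turn', array([-0.0001, -0.0033,  0.0001]))
```

Request:
jog_arm(targets=[[4, [2.7, 0.5, -3.7], 0], [4, [5.4, 1, -7.4], 0], [4, [8.1, 1.5, -11.1], 0], [4, [10.8, 2, -14.8], 0], [4, [13.6, 2.45, -18.7], -0.003], [4, [13.6, 2.45, -18.7], -0.003], [4, [13.6, 2.45, -18.7], -0.003]])

```text
time_s: 1.85
ee_pos: [0.5632, 0.0099, 0.1992]
eef_rot: [-1.571, 0.001, 0.066]
force: [-1.1, 0.4, -0.6]
grip_width: 0.0401
```

```bash
cat >> h.py <<'E'
def wrist(name):
    o=ctrl.get_obs();c=optics.camera("wrist");T=np.eye(4);T[:3,:3]=R.from_euler('xyz',o["eef_rot"]).as_matrix();T[:3,3]=o["ee_pos"]
    c["world_to_cam"]=np.linalg.inv(T@c["mount"]);np.savez(name+".npz",**c);cv2.imwrite(f"pics/{name}.png",cv2.cvtColor(c["img"],4));return o,c
def pix(c,p):
    q=c["world_to_cam"][:3,:3]@p+c["world_to_cam"][:3,3];K=c["camera_matrix"];return K[0,0]*q[0]/-q[2]+K[0,2],K[1,1]*-q[1]/-q[2]+K[1,2]
E
python3 - <<'E'
from h import *
o,c=wrist("w1");print(o["ee_pos"],o["eef_rot"],o["force"])
P=cloud(c);x,d=nestfit(P,[.604,-.08,.063]);print(x.round(4),d)
n=x
Rm=np.array([[np.cos(n[2]),-np.sin(n[2])],[np.sin(n[2]),np.cos(n[2])]])
Q=P.reshape(-1,3);L=(Q[:,:2]-n[:2])@Rm;z=Q[:,2]
k=(L[:,0]>-.1)&(L[:,0]<.02)&(L[:,1]>-.028)&(L[:,1]<.062)
for zt in(.018,.024,.030,.036):
    s=k&(abs(z-zt)<.002);print(zt,s.sum(),(L[s].min(0)*1e3).round(1) if s.any() else'',(L[s].max(0)*1e3).round(1))
im=c["img"];cv2.imwrite("pics/w1b.png",cv2.cvtColor(cv2.resize(im,(800,600)),4))
E
```

```text
[0.56318452 0.00985396 0.1991692 ] [-1.57051278e+00  1.47075364e-03  6.64797253e-02] [-1.05376826  0.36480882 -0.61644151]
[ 0.6005 -0.0706  0.067 ] {'yaw_f': np.float32(0.06704115), 'yaw_fh': np.float64(0.1525267393256206), 'oF': array([ 0.6007, -0.0764]), 'oH': array([ 0.6002, -0.0648]), 'rf': ((570.7049560546875, -114.50679016113281), (99.59147644042969, 8.011821746826172), 3.700495481491089), 'rh': ((687.9923095703125, -58.88256072998047), (45.69854736328125, 11.213495254516602), 5.3591413497924805), 'zf': np.float64(0.03992082323872148), 'zh': np.float64(0.04771736670770882)}
0.018 318 [-78.9  35.6] [14.2 44.9]
0.024 70 [-80.6  37.6] [-23.6  43.7]
0.03 170 [-75.2 -21.1] [ 6.2 42.9]
0.036 3836 [-69.9 -20.7] [10.5 43.1]
```

View pics/w1b.png

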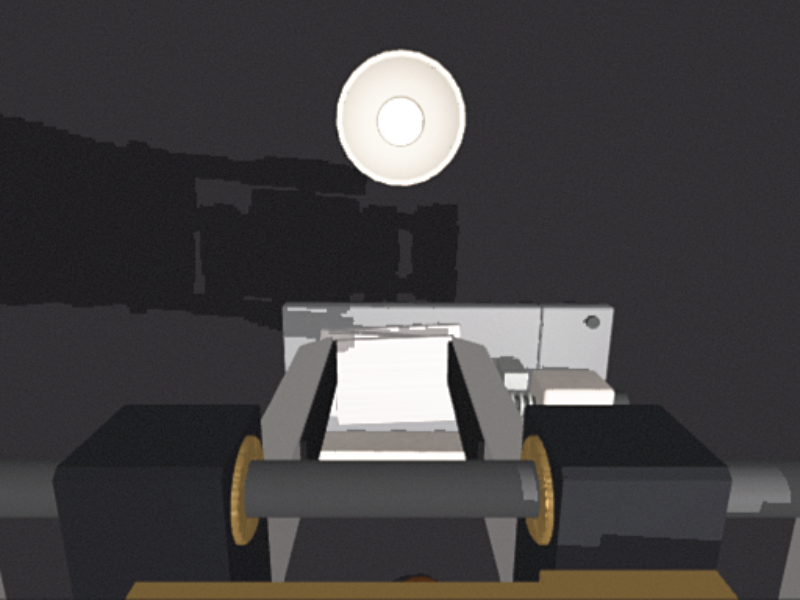

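The wrist view shows the finger pair straddling the stack in x, the fence behind it, and the dish clear at (400,118). Next I lower the tool on the open side.

Request:
jog_arm(targets=[[4, [0, 4, 0], 0], [4, [0, 8, 0], 0], [4, [0, 12, 0], 0], [4, [0, 15, 0], 0], [4, [0, 16.4, 0], 0], [4, [0, 16.4, 0], 0], [4, [0, 16.4, 0], 0], [4, [0, 16.4, 0], 0]])

```text
time_s: 2.7
ee_pos: [0.5642, 0.0106, 0.0378]
eef_rot: [-1.571, -0.003, 0.068]
force: [-0.0, 0.6, 0.8]
grip_width: 0.0398
```

```bash
python3 - <<'E'
from h import *
n=np.array([.604,-.08,.064]);c_,s_=np.cos(n[2]),np.sin(n[2]);Rm=np.array([[c_,-s_],[s_,c_]])
o=ctrl.get_obs();print(o["ee_pos"],o["eef_rot"],o["force"]);print("tcp nest",((o["ee_pos"][:2]-n[:2])@Rm*1e3).round(1))
for nm in("top","scene","w1"):
    Q=cloud(dict(np.load(nm+".npz"))).reshape(-1,3);L=(Q[:,:2]-n[:2])@Rm*1e3;z=Q[:,2]*1e3
    for lab,s,ax,f in[("fence inner y(-30)",(abs(z-40)<2.5)&(abs(L[:,1]+36)<12),1,np.max),("floor +y(65)",(abs(z-12)<2.5)&(L[:,1]>50)&(L[:,1]<75),1,np.max),("housing -y(-20)",(abs(z-48)<2.5)&(abs(L[:,1])<30)&(L[:,0]>60),1,np.min),("floor -x(-110)",(abs(z-12)<2.5)&(L[:,0]<-95)&(L[:,0]>-122)&(abs(L[:,1])<40),0,np.min),("housing -x(65)",(z>45.5)&(z<50)&(abs(L[:,1])<18)&(L[:,0]>50),0,np.min)]:
        s=s&(L[:,0]>-120)&(L[:,0]<120);A=L[s];r=[]
        b=A[:,1-ax]
        if len(A)<20: print(nm,lab,len(A));continue
        e=np.linspace(b.min(),b.max(),9)
        for i in range(8):
            t=A[(b>=e[i])&(b<e[i+1]),ax]
            if len(t)>2:r.append(f(t))
        print(nm,lab,np.round(r,1))
E
```

```text
[0.56419538 0.01055166 0.0378081 ] [-1.57110444 -0.0028222   0.0682406 ] [-0.04153122  0.58567417  0.82318598]
tcp nest [-33.9  92.9]
top fence inner y(-30) [-29.1 -29.7 -29.2 -29.6 -29.2 -29.2 -29.5 -24. ]
top floor +y(65) [65.  65.2 65.2 65.3 65.1 65.1 65.3 64.9]
top housing -y(-20) [-19.4 -17.7 -17.9 -18.7 -18.9 -19.6 -19.5 -18.3]
top floor -x(-110) [-109.3 -109.  -108.6 -108.4 -109.9 -109.7 -109.1 -108.8]
top housing -x(65) [65.8 66.2 64.6 66.  64.6 64.7 66.8 65.1]
scene fence inner y(-30) [-30.2 -28.7 -29.8 -28.6 -30.  -30.  -28.8 -24.1]
scene floor +y(65) [64.2 65.2 64.6 65.  64.4 64.7 63.9 64.8]
scene housing -y(-20) [-19.6 -18.6 -18.8 -18.3 -20.3 -20.4 -19.1 -18. ]
scene floor -x(-110) [-109.7 -110.7 -109.8 -112.2 -112.  -110.9 -110.  -110.5]
scene housing -x(65) [63.4 64.7 64.4 67.4 65.4 65.9 65.9 65.6]
w1 fence inner y(-30) [-28.7 -28.3 -28.3 -28.5 -28.6 -28.3 -28.3 -28.7]
w1 floor +y(65) [66.2 66.2 66.1 66.2 65.7 65.8 65.8 65.7]
w1 housing -y(-20) [10.1 10.3 10.6 10.7 10.5 10.8 10.7 10.7]
w1 floor -x(-110) [-112.3 -111.9 -111.5 -111.5 -111.3 -111.2 -111.1 -110.8]
w1 housing -x(65) [62.9 63.4 62.4 63.6 64.  63.1 63.  63.1]
```

Request:
jog_arm(targets=[[4, [0, 0, 0], 0], [4, [0, 0.2, -0.3], 0.003]])

```text
time_s: 2.9
ee_pos: [0.564, 0.0075, 0.035]
eef_rot: [-1.571, -0.002, 0.065]
force: [-0.2, 0.2, 0.3]
grip_width: 0.04
```

Request:
jog_arm(targets=[[4, [0, 0.1, -1], 0], [4, [0, 0.15, -2], 0], [4, [0, 0.15, -2.6], 0], [4, [0, 0.15, -2.8], 0], [4, [0, 0.15, -2.8], 0]])

```text
time_s: 3.4
ee_pos: [0.5653, -0.021, 0.0324]
eef_rot: [-1.571, 0.0, 0.064]
force: [-0.6, 0.6, 0.2]
grip_width: 0.0403
```

Request:
jog_arm(targets=[[4, [0, -0.05, -0.25], 0], [4, [0, -0.05, -0.5], 0], [4, [0, -0.05, -0.75], 0], [4, [0, -0.05, -1.0], 0], [4, [0, -0.05, -1.2], 0], [4, [0, -0.05, -1.4], 0], [4, [0, -0.05, -1.6], 0], [4, [0, -0.05, -1.7], 0], [4, [0, -0.05, -1.8], 0], [4, [0, -0.05, -1.8], 0]])

```text
time_s: 4.4
ee_pos: [0.5665, -0.0386, 0.0329]
eef_rot: [-1.571, 0.0, 0.065]
force: [0.2, 1.1, 0.6]
grip_width: 0.0397
```

Request:
jog_arm(targets=[[4, [0, 0, -0.1], 0], [4, [0, 0, -0.2], 0], [4, [0, 0, -0.3], 0], [4, [0, 0, -0.35], 0], [4, [0, 0, -0.4], 0], [4, [0, 0, -0.4], 0]])

```text
time_s: 5.0
ee_pos: [0.5668, -0.042, 0.0329]
eef_rot: [-1.57, 0.0, 0.065]
force: [-0.1, 7.0, 1.2]
grip_width: 0.0401
```

Request:
jog_arm(targets=[[4, [0, 0, -0.05], 0], [4, [0, 0, -0.1], 0], [4, [0, 0, -0.15], 0], [4, [0, 0, -0.15], 0]])

```text
time_s: 5.4
ee_pos: [0.5668, -0.0421, 0.033]
eef_rot: [-1.568, 0.0, 0.065]
force: [-0.4, 17.6, 3.1]
grip_width: 0.0401
```

```bash
python3 - <<'E'
from h import *
n=np.array([.604,-.0795,.064]);c_,s_=np.cos(n[2]),np.sin(n[2]);Rm=np.array([[c_,-s_],[s_,c_]])
o,c=wrist("w2");print(o["ee_pos"],o["force"],((o["ee_pos"][:2]-n[:2])@Rm*1e3).round(1))
for nm,cc in(("w2",c),("top",optics.camera("top"))):
    Q=cloud(cc).reshape(-1,3);L=(Q[:,:2]-n[:2])@Rm*1e3;z=Q[:,2]*1e3
    s=(abs(z-36)<1.8)&(L[:,0]>-100)&(L[:,0]<20)&(L[:,1]>-29)&(L[:,1]<34);print(nm,s.sum(),np.percentile(L[s],[1,99],axis=0).round(1))
im=c["img"];cv2.imwrite("pics/w2b.png",cv2.cvtColor(cv2.resize(im[180:384,100:420],(800,510),interpolation=2),4))
E
```

```text
[ 0.56679494 -0.04210032  0.03295523] [-0.41912648 17.61182127  3.07007301] [-34.7  39.7]
w2 6489 [[-68.6 -28.6]
 [ -1.3  30.3]]Traceback (most recent call last):
  File "<stdin>", line 6, in <module>
    return _quantile_unchecked(
        a, q, axis, out, overwrite_input, method, keepdims, weights)
    return _ureduce(a,
                    func=_quantile_ureduce_func,
    ...<5 lines>...
                    overwrite_input=overwrite_input,
                    method=method)
    r = func(a, **kwargs)
    result = _quantile(arr,
                       quantiles=q,
    ...<2 lines>...
                       out=out,
                       weights=wgt)
    slices_having_nans = np.isnan(arr[-1, ...])
                                  ~~~^^^^^^^^^
IndexError: index -1 is out of bounds for axis 0 with size 0
```

Request:
jog_arm(targets=[[4, [0, 0, 0.2], 0], [4, [0, 0, 0.5], 0], [4, [0, 0, 1.5], 0], [4, [0, 0, 3.5], 0], [4, [0, -2, 5], 0], [4, [0, -6, 6], 0], [4, [0, -9, 6], 0], [4, [0, -9, 6], 0], [4, [0, -9, 6], 0]])

```text
time_s: 6.4
ee_pos: [0.563, 0.0161, 0.123]
eef_rot: [-1.571, -0.001, 0.065]
force: [-0.2, 0.1, -0.7]
grip_width: 0.04
```

```bash
python3 - <<'E'
from h import *
n=np.array([.604,-.0795,.064]);c_,s_=np.cos(n[2]),np.sin(n[2]);Rm=np.array([[c_,-s_],[s_,c_]])
o,c=wrist("w3");print(o["ee_pos"],o["force"],((o["ee_pos"][:2]-n[:2])@Rm*1e3).round(1))
Q=cloud(c).reshape(-1,3);L=(Q[:,:2]-n[:2])@Rm*1e3;z=Q[:,2]*1e3
for a,b in((17,19.5),(22.5,25.5),(28.5,31.5),(34,38)):
    s=(z>a)&(z<b)&(L[:,0]>-100)&(L[:,0]<22)&(L[:,1]>-26)&(L[:,1]<45);print(a,s.sum(),np.percentile(L[s],[1,99],axis=0).round(1) if s.any() else'')
im=c["img"];cv2.imwrite("pics/w3b.png",cv2.cvtColor(cv2.resize(im[150:384,110:430],(800,585),interpolation=2),4))
p=nw(n,-.135,0.);print(go([*p,.13],n[2]+np.pi/2))
E
```

```text
[0.56295608 0.01609293 0.12303854] [-0.17289086  0.07546797 -0.69894663] [-34.8  98. ]
17 131 [[-68.3  24.7]
 [  0.8  30.9]]
22.5 138 [[-68.8  29.6]
 [ -3.5  31.1]]
28.5 160 [[-78.7 -25.5]
 [ -1.7  30.9]]
34 2104 [[-72.2 -25.7]
 [  2.5  30.6]]
('shift cm', array([-9.98, -0.78, -9.78]), 'turn', array([-7.0000e-04, -1.5698e+00, -8.0000e-04]))
```

View pics/w3b.png

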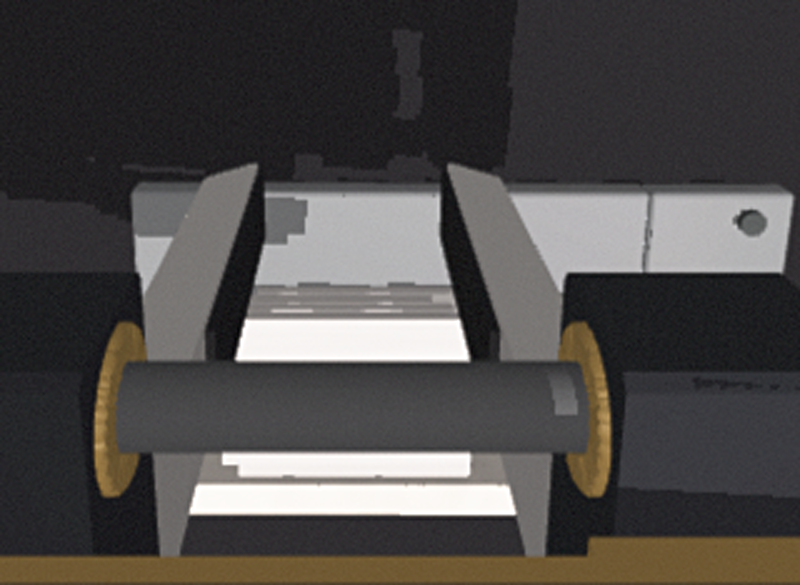

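The view shows all four +y edges in one line at rows 285–320 of the crop, and the depth puts every layer's edge at y≈31 mm. The stack is flush, so I go behind it next.

Request:
jog_arm(targets=[[3, [-1, -1, -1], -0.14], [2, [-2, -1, -2], -0.28], [2, [-3, -1, -3], -0.42], [2, [-4, -1, -4], -0.56], [2, [-5, -1, -5], -0.7], [2, [-6, -1, -6], -0.84], [2, [-7, -1, -7], -0.98], [2, [-8, -1, -8], -1.12], [2, [-9, -1, -9], -1.26], [2, [-10, -1, -9.8], -1.4]])

```text
time_s: 7.45
ee_pos: [0.4685, -0.0889, 0.1315]
eef_rot: [-1.568, -0.0, 1.47]
force: [-0.3, 0.1, 0.1]
grip_width: 0.0201
```

```bash
python3 - <<'E'
from h import *
n=np.array([.604,-.0795,.064]);p=nw(n,-.135,0.);print(ctrl.get_obs()["ee_pos"],go([*p,.034],n[2]+np.pi/2))
E
```

```text
[ 0.46850622 -0.08886707  0.13153227] ('shift cm', array([ 0.08,  9.75, -0.09]), 'turn', array([-0.0024, -0.1646,  0.0005]))
```

Request:
jog_arm(targets=[[2, [0, 3, 0], -0.12], [2, [0, 6, 0], -0.165], [2, [0, 8.5, 0], -0.165], [2, [0, 9.6, 0], -0.165], [2, [0, 9.7, 0], -0.165], [2, [0, 9.7, 0], -0.165], [2, [0, 9.7, 0], -0.165], [2, [0, 9.7, 0], -0.165]])

```text
time_s: 8.25
ee_pos: [0.47, -0.0886, 0.0368]
eef_rot: [-1.572, 0.001, 1.63]
force: [-0.1, -0.4, 0.1]
grip_width: 0.0203
```

```bash
cat > q.py <<'E'
from h import *
n=np.array([.604,-.0795,.064]);c_,s_=np.cos(n[2]),np.sin(n[2]);Rm=np.array([[c_,-s_],[s_,c_]])
o=ctrl.get_obs();print("nest",((o["ee_pos"][:2]-n[:2])@Rm*1e3).round(1),o["ee_pos"][2],"yaw-nest",o["eef_rot"][2]-n[2]-np.pi/2,"F nest",(o["force"][:2]@Rm).round(1),o["force"][2])
E
python3 q.py; python3 -c "
from h import *
n=np.array([.604,-.0795,.064]);p=nw(n,-.105,0.0);print(go([*p,.034],n[2]+np.pi/2))"
```

```text
nest [-134.3   -0.5] 0.03682781023843269 yaw-nest -0.0048604271667738175 F nest [-0.1 -0.4] 0.0651067606527092
('shift cm', array([ 0.06,  0.29, -2.93]), 'turn', array([ 0.0015, -0.0049, -0.0005]))
```

Request:
jog_arm(targets=[[2, [0, 0.25, 0], -0.005], [2, [0, 0.25, -1], -0.005], [2, [0, 0.25, -2], -0.005], [2, [0, 0.25, -2.5], -0.005], [2, [0, 0.25, -2.5], -0.005], [2, [0, 0.25, -2.5], -0.005]])

```text
time_s: 8.85
ee_pos: [0.4944, -0.0869, 0.0333]
eef_rot: [-1.57, -0.0, 1.635]
force: [-0.5, -0.1, 0.1]
grip_width: 0.0199
```

```bash
python3 q.py
```

```text
nest [-109.8   -0.3] 0.033252569954042396 yaw-nest 0.0003860262982984253 F nest [-0.5 -0.1] 0.09052647498697532
```

Request:
jog_arm(targets=[[2, [-0.01, 0, -0.4], 0], [2, [-0.02, 0, -0.8], 0], [2, [-0.03, 0, -1.2], 0], [2, [-0.04, 0, -1.6], 0], [2, [-0.05, 0, -2.0], 0], [2, [-0.06, 0, -2.4], 0], [2, [-0.07, 0, -2.8], 0], [2, [-0.08, 0, -3.2], 0], [2, [-0.09, 0, -3.6], 0], [2, [-0.1, 0, -3.9], 0]])

```text
time_s: 9.85
ee_pos: [0.5336, -0.0853, 0.0333]
eef_rot: [-1.57, -0.0, 1.635]
force: [-3.7, 1.0, 0.7]
grip_width: 0.02
```

```bash
python3 q.py
```

```text
nest [-70.6  -1.3] 0.03333451554090583 yaw-nest 0.00023248061503933215 F nest [-3.6  1.2] 0.6515912244322688
```

Request:
jog_arm(targets=[[2, [-0.01, 0, -0.2], 0], [2, [-0.02, 0, -0.4], 0], [2, [-0.03, 0, -0.6], 0], [2, [-0.04, 0, -0.8], 0], [2, [-0.05, 0, -1.0], 0], [2, [-0.06, 0, -1.2], 0], [2, [-0.07, 0, -1.4], 0], [2, [-0.08, 0, -1.6], 0], [2, [-0.08, 0, -1.7], 0]])

```text
time_s: 10.75
ee_pos: [0.5495, -0.0849, 0.0332]
eef_rot: [-1.568, -0.001, 1.635]
force: [-11.3, 3.5, 5.5]
grip_width: 0.02
```

```bash
python3 q.py
```

```text
nest [-54.8  -1.9] 0.033166997690822625 yaw-nest 0.000270397114948695 F nest [-11.1   4.2] 5.4940328041311695
```

Request:
jog_arm(targets=[[2, [0, 0, -0.1], 0], [2, [0, 0, -0.2], 0], [2, [0, 0, -0.3], 0], [2, [0, 0, -0.4], 0], [2, [0, 0, -0.45], 0], [2, [0, 0, -0.45], 0]])

```text
time_s: 11.35
ee_pos: [0.553, -0.0847, 0.0331]
eef_rot: [-1.565, -0.001, 1.635]
force: [-17.6, 1.6, 9.4]
grip_width: 0.0197
```

```bash
python3 q.py
```

```text
nest [-51.2  -1.9] 0.033067547207460496 yaw-nest 0.0002518628585133076 F nest [-17.5   2.7] 9.39691290739957
```

Request:
jog_arm(targets=[[2, [0, 0, -0.05], 0], [2, [0, 0, -0.1], 0], [2, [0, 0, -0.1], 0]])

```text
time_s: 11.65
ee_pos: [0.5532, -0.0847, 0.033]
eef_rot: [-1.563, -0.001, 1.635]
force: [-24.5, 1.3, 14.4]
grip_width: 0.0203
```

```bash
python3 q.py; python3 - <<'E'
from q import *
o,c=wrist("w4")
for nm,cc in(("w4",c),("scene",optics.camera("scene"))):
    Q=cloud(cc).reshape(-1,3);L=(Q[:,:2]-n[:2])@Rm*1e3;z=Q[:,2]*1e3
    s=(abs(z-36)<1.8)&(L[:,0]>-48)&(L[:,0]<50)&(L[:,1]>-27)&(L[:,1]<40);print(nm,s.sum(),np.percentile(L[s],[1,99],axis=0).round(1) if s.any() else '')
    cv2.imwrite(f"pics/z_{nm}.png",cv2.cvtColor(cc["img"],4))
a=c["img"][:,60:450];b=cv2.resize(cc["img"][120:210,160:290],None,fx=3,fy=3,interpolation=2)
out=np.zeros((384+270,390,3),np.uint8);out[:384]=a;out[384:,:390]=b
cv2.imwrite("pics/w4b.png",cv2.cvtColor(out[60:],4))
E
```

```text
nest [-51.   -1.9] 0.03301419971967159 yaw-nest 0.0002389123745984989 F nest [-24.3   2.9] 14.434388415880548
nest [-51.   -1.9] 0.03301419971967159 yaw-nest 0.0002389123745984989 F nest [-24.3   2.9] 14.434388415880548
w4 4198 [[-42.  -20.7]
 [ 24.1  16.8]]
scene 452 [[-43.5 -26.2]
 [ 47.1  29.2]]
```

View pics/w4b.png

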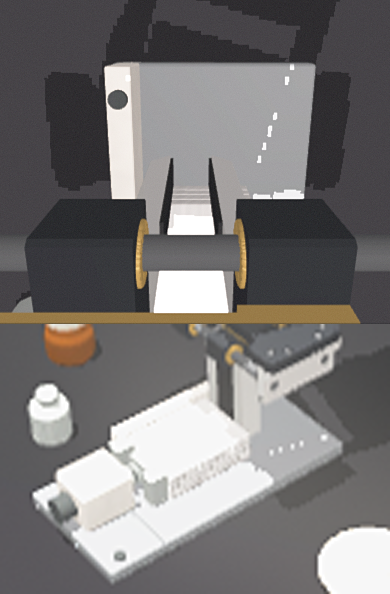

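The wrist view shows both fingers on the stack's back edges at about (170–215,190). The scene crop shows the stack front at the posts at about (155,470), with the weight, jar and dish in place. Force climbs steeply with almost no travel, which fits a hard stop. One depth check per layer before handing in.

```bash
python3 - <<'E'
from q import *
for nm,cc in(("scene",optics.camera("scene")),("w4",dict(np.load("w4.npz")))):
    Q=cloud(cc).reshape(-1,3);L=(Q[:,:2]-n[:2])@Rm*1e3;z=Q[:,2]*1e3
    for zl in(15,21,27,33):
        s=(abs(z-zl)<2)&(L[:,0]>-35)&(L[:,0]<35)&(L[:,1]>22)&(L[:,1]<40)
        t=(abs(z-zl)<2)&(L[:,0]>-55)&(L[:,0]<-30)&(abs(L[:,1])<28)
        if s.sum()>5:
            A=L[s];p=np.polyfit(A[:,0],A[:,1],1);print(nm,zl,s.sum(),"y face",np.median(A[:,1]).round(1),"slope",p[0].round(3))
        if t.sum()>3:print(nm,zl,"back x",np.percentile(L[t,0],[5,50]).round(1),t.sum())
    s=(abs(z-36)<1.8)&(L[:,0]>-48)&(L[:,0]<37)&(L[:,1]>-27)&(L[:,1]<40);print("top z",np.median(z[s]))
o=ctrl.get_obs();print(o["time_s"],o["force"],o["ee_pos"])
E
```

```text
nest [-51.1  -1.9] 0.033004981206598026 yaw-nest 0.00021286292290767506 F nest [-24.2   2.6] 14.083584279937872
scene 15 73 y face 30.5 slope -0.003
scene 15 back x [-54.7 -47.3] 11
scene 21 29 y face 27.9 slope 0.0
scene 27 30 y face 27.8 slope -0.004
scene 27 back x [-53.2 -49.5] 5
scene 33 26 y face 27.7 slope -0.013
scene 33 back x [-53.8 -43.1] 21
top z 36.36616931442404
w4 15 back x [-52.9 -42.3] 203
w4 21 back x [-42.2 -41.9] 123
w4 27 back x [-47.6 -41.9] 145
w4 33 back x [-52.  -41.8] 184
top z 36.07799575513322
11.8 [-25.98510868   1.02534562  13.57191776] [ 0.55316793 -0.08467498  0.03300172]
```

```bash
python3 - <<'E'
from q import *
Q=np.mean([cloud(optics.camera("scene")) for _ in range(6)],0).reshape(-1,3);L=(Q[:,:2]-n[:2])@Rm*1e3;z=Q[:,2]*1e3
for a in range(11,38,2):
    s=(z>=a)&(z<a+2)&(L[:,0]>-35)&(L[:,0]<35)&(L[:,1]>20)&(L[:,1]<36);print(a,s.sum(),np.percentile(L[s,1],[10,50,90]).round(1))
for sgn,xs in((-1,(-30,0)),(1,(0,30))):
    s=(z>=14)&(z<17.5)&(L[:,0]>xs[0])&(L[:,0]<xs[1])&(L[:,1]>20)&(L[:,1]<36);print(xs,L[s,1].round(1))
E
```

```text
nest [-51.1  -1.9] 0.03300172299423199 yaw-nest 0.00023640111178058199 F nest [-25.9   2.7] 13.571917759162844
11 59 [27.7 31.4 34.9]
13 26 [27.5 28.9 34.7]
15 16 [27.2 27.8 28.6]
17 16 [27.1 27.8 28.4]
19 12 [27.3 27.8 28.2]
21 15 [27.2 27.7 28.2]
23 14 [27.2 27.8 28.2]
25 17 [26.9 27.5 27.8]
27 12 [27.1 27.8 28.3]
29 16 [27.4 27.8 28.2]
31 13 [27.4 27.7 28.2]
33 14 [27.1 27.5 28.4]
35 51 [21.1 25.4 27.8]
37 25 [21.5 24.4 26.9]
(-30, 0) [28.8 27.8 27.  27.8 28.  27.2 28.1 28.5 27.4 27.6]
(0, 30) [27.8 28.7 27.2 27.5 28.3 27.6 28.  28.3 27.2 27.7 27.7]
```

All layers are flush at the same y (the low reading for layer 1 was floor pixels mixed in) and the load is steady, so I am handing in.

```bash
python3 -c "
from station import ctrl
print(ctrl.hand_in());o=ctrl.get_obs();print(o['time_s'],o['force'])"
```

```text
the job is handed in; nothing more can be done
None
the job is handed in; nothing more can be done
```

I tapped the stack flush against the fence (about 17 N), then pushed it along the fence onto the stop posts and handed in still pressing at about 25 N. No verdict came back.

**Flush along the fence:** before the x-push, all four layers' outer edges read y ≈ 31 mm. At the end, they lay in one plane at y ≈ 27.8 mm, with no visible turn. The two readings, from different cameras, straddle the expected 30 mm and fit the roughly 2 mm calibration error. Layer 1 first read 30.5 mm, but a finer check showed that was floor pixels mixed in.

**On the stops:** force rose about 7 N in the last 0.2 mm of travel, which I read as a hard stop. The TCP stopped at x = -51.1 mm, about 1.4 mm short of my estimate, also within the calibration error. The front edges and plunger travel were not measured directly.

**Other checks:** stack top was at about 36 mm. The jar, dish and weight looked untouched. The wrist also showed a steady upward force of about 14 N on the tool while pressing; I did not find out why.

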